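# Spin the banding wheel and brake it on its mark

### The job

Flick the banding wheel so that it spins freely, and let its mark go past the fixed pointer at least once and on round the far side with nothing touching the wheel. Then brake the wheel with a fingertip so that it comes to rest with the mark at the pointer, and finish like that, with the fingertip still resting on the wheel to hold it still. Do not touch the porcelain peony on the wheel, and leave the bowl, bud and jar beside it where they are.

Things in the scene. Friction and masses are not known exactly. Their poses are not given: they have to be found in the camera images.
- wheel: Grey head of a banding wheel: level disc, 220 mm across, 14 mm thick, about 1.8 kg, turning freely either way on a fixed vertical axis; coasts long (half speed after 10 to 20 s). Origin on the axis at the underside (top face 14 mm above it), z up, x to the mark. Bare ring of top face 52 to 110 mm from the axis; a fingertip pressing there with a few N stops it within 0.1 s. Disc does not give.
- mark (a point): The mark: outer end, at the rim, of a brass rib raised 2 mm on the wheel's top face (6 mm wide, lying radially 72 to 110 mm from the axis). The point is 110 mm from the axis at the height of the top face; turns with the wheel.
- pointer (a point): Tip of the fixed dark steel pointer just outside the rim, 113 mm from the wheel's axis, its top 1 mm below the wheel's top face; it is 16 mm wide, on a post 134 mm from the axis. The stand does not move during the job but may be turned any way. With the mark at the pointer the two points are 3 mm apart.
- pin_a (a point): Centre of the top of one of two equal upright steel bat pins fixed in the wheel: 10 mm in diameter, 16 mm tall above the top face, 85 mm from the axis. This one is 90 degrees counter-clockwise (from above) from the mark. Handy to push for the flick.
- pin_b (a point): Centre of the top of the other bat pin, 90 degrees clockwise from the mark.
- peony (a point): White porcelain peony fixed in the middle of the wheel, turning with it: 104 mm across, 39 mm high above the wheel's top face. The point is the centre of its underside, on the axis. Fragile, not to be touched.
- bowl: Small white bowl, loose, on the plywood work board (12 mm thick, under the stand too): 80 mm across, 48 mm high. Origin at the centre of its underside, z up.
- bud: Loose white porcelain flower bud, 58 mm across, 62 mm high, standing on the board. Origin at the centre of its underside, z up.
- jar: Glass jar with a wooden lid, loose on the board, 56 mm across, 75 mm high. Origin at the centre of its underside, z up.

How it is judged (in metres and radians):
On the way, in this order (a step that is already met when the one before it is completed fails the run):
1. the wheel, untouched and turning, carries its mark past the pointer (contact force between anything else and wheel below 0.05 N and angular speed of wheel above 0.3 rad/s and horizontal distance between mark and pointer below 0.03 m), for 0.02 s.
2. the wheel, untouched and still turning, carries its mark round the far side (contact force between anything else and wheel below 0.05 N and angular speed of wheel above 0.3 rad/s and horizontal distance between mark and pointer above 0.18 m), for 0.02 s.
3. a fingertip has stopped the wheel with the mark at the pointer (horizontal distance between mark and pointer below 0.01 m and angular speed of wheel below 0.1 rad/s and contact force between the fingers and wheel above 0.3 N), for 0.2 s.
At the end, for the whole second after the job is handed in: The wheel is at rest (below 0.1 rad/s) with the mark within 10 mm of the pointer's tip seen from above, and a fingertip rests on the wheel (more than 0.3 N) (all of step 3); the arm keeps its last pose, push and grip.
It fails at once if the peony on the wheel is touched (contact force between anything else and wheel_c4 above 0.3 N).
It fails at once if the bowl is moved more than 15 mm or lifted (distance of bowl from where it was at the start of the episode above 0.015 m).
It fails at once if the loose bud is moved more than 15 mm or lifted (distance of bud from where it was at the start of the episode above 0.015 m).
It fails at once if the jar is moved more than 15 mm or lifted (distance of jar from where it was at the start of the episode above 0.015 m).
It also fails if it takes over 48 s, if anything falls off the work surface, if the arm or the gripper's body presses on something with over 40 N, if the wrist force passes 120 N, or if a joint passes its speed limit or range.

### The arm

A 6-joint arm with a two-finger parallel gripper is mounted at the origin on the work surface. World frame = base frame: x ahead of the robot, y to its left, z up, the work surface at z = 0. Lengths are in m, angles in degrees, forces in N, time in s.
With the tool pointing down it reaches from about 0.25 to 0.725 m from the base axis. Payload 9.7 kg.
Tool frame: the origin (TCP) lies at the very end of the fingers, on their centre line; the grasp point (between the pads) lies 19 mm behind it; y points along the fingers, x is the direction in which the jaws open and shut, and the axes are right-handed (so a half turn about y gives the same grasp; the last joint's range is limited). The gripper opens to 85 mm and grips with 20 to 120 N. Pads are 22 mm wide; open, the fingers measure 114 mm over their backs; the gripper's body (76 mm by 85 mm) begins 54 mm behind the grasp point. The pads swing forward as they close: fully open they stand 13 mm farther back than shut.
Start: joints at [66.177, 4.979, 10.078, 95.1, 0, 90], TCP at [0.222, 0.503, 0.231] pointing down, gripper open.
Joint ranges: [-179.16, 179.16], [-48.56, 103.87], [-65.8, 70.77], [-126.05, 130.52], [-82.76, 87.17], [-180, 180]. Speed limits (degrees/s): [127.2, 127.2, 147.25, 180, 180, 180].

### API

Orientations are given as [roll, pitch, yaw] about the fixed x, y, z axes, in that order (R = Rz(yaw) Ry(pitch) Rx(roll)).
In Python, from workcell import bot gives the robot as it stands.
- The arm moves only by the shell command python3 -m jog 'ROWS' [FORCE]. ROWS is JSON, a list of rows, each a list of 7 numbers: the closure, from 0 (fully open) to 1 (shut), then the shift along the world's x, y, z in units of 25 mm (1.0 is 25 mm), then the turn, a rotation vector about the world's x, y, z in units of 5 degrees (1.0 is 5 degrees). A call has 1 to 5 rows; each row is the pose to reach, as a shift and turn from the pose commanded when the call began; what a row does not reach only later rows make up. A row lasts 1/10 s, in which the tool goes at most 50 mm and 8.59 degrees, less where a joint would pass 70% of its speed; a pose out of reach is approached as far as the arm can. A call with a gripper value outside its range is refused whole. The fingers move at their own pace and stop on an object; FORCE is the grip in N (left out, the last holds). Time passes only in rows, so rows that repeat a pose let the fingers close. It gives the time, the measured TCP pose, the force and the opening at its end, in the units of the state.
- bot.get_obs(): the state, without advancing time (a new reading comes with each control period).
- bot.camera(name): name is "scene" or "top" or "wrist"; returns (picture, depth): 384x512x3 uint8, red, green, blue; 384x512 float32, m along the optical axis (not along the pixel's ray), 0 where there is no reading.
- bot.camera_model(name): a dict with "fx", "fy", "cx", "cy" (pixels), "rvec" (rotation vector, rad) and "tvec" (3), from world to camera coordinates, as OpenCV has them; the wrist camera has in their place "tool_from_camera" (4x4, takes a point from camera to tool coordinates, whose origin is the TCP and whose axes are the tool frame's). Camera axes: x right, y down, z forward; pixel columns grow to the right and rows downward; lengths in m; the calibration is good to about 2 mm. A picture is of the moment at which its call begins: read the wrist's pose just before it. camera_model takes no time and is no camera call.
- bot.job_done(): hands the job in, once; it reports no verdict.
Trained networks look in the newest picture that a camera, given by its name, has taken for a name from the list of things; names that differ only in an ending like _2 or _b are one class to them, and where a whole thing is asked for, a point or a joint stands for the part that bears it (a point fixed in the world has none). Each returns a list of dicts, best first, with "conf" (0 to 1); they miss things now and then, are a little off and sometimes report something else, mostly with a low value. They report only what shows in the picture. A call takes as long as a camera call.
- bot.regions_of(camera, label): "pixels" (384x512 bool, what is visible of it) and "point" ([row, column] in pixels, amid what is visible of it).
The state is a dict: "time": time; "q": joint angles; "qd": joint speeds; "joint_efforts": joint torques, N m; "ee_pos": TCP position; "tcp_rot": TCP orientation; "wrist_force": force on the tool from outside, world axes, zero at the start; "torque": the same for the moment, N m; "opening": finger opening in m.
Only numpy, scipy, OpenCV 4.12 (cv2) and the standard library are available. Lean on these libraries where they do the work, as an engineer would, in place of code of your own. Each camera call takes 0.05 s, during which the arm holds its last target. There are 200 camera calls.

## Working session

There is one attempt and no reset: what is moved stays moved. The work goes in short steps, Python scripts to look and compute and a shell command to move; the robot and the scene stay as the last step left them, time stands still between calls to the robot, and variables do not carry over. Pictures are saved under pics/ and viewed, about 8 in all and at most 12, crops included, and the job is handed in when it is done.

```bash
mkdir -p pics; ls; cat > h.py <<'E'
import numpy as np,cv2
from workcell import bot
def deproj(name,r,c,d):
    m=bot.camera_model(name); p=np.array([(c-m["cx"])/m["fx"]*d,(r-m["cy"])/m["fy"]*d,d]).reshape(3,-1)
    R=cv2.Rodrigues(np.array(m["rvec"],float))[0]; return (R.T@(p-np.array(m["tvec"],float).reshape(3,1))).T
def ray(name,r,c,z):
    a=deproj(name,r,c,0.)[0] if 0 else None
    m=bot.camera_model(name);R=cv2.Rodrigues(np.array(m["rvec"],float))[0];t=np.array(m["tvec"],float).ravel()
    o=-R.T@t; d=R.T@np.array([(c-m["cx"])/m["fx"],(r-m["cy"])/m["fy"],1.]); return o+d*(z-o[2])/d[2]
E
python3 - <<'E'
from h import *
o=bot.get_obs(); print(o)
ims=[]
for n in("top","scene"):
    p,d=bot.camera(n); np.save(n+"_d.npy",d); cv2.imwrite(f"pics/{n}0.png",p[:,:,::-1])
    for l in ["wheel","mark","pointer","pin_a","peony","bowl","bud","jar"]:
        for x in bot.regions_of(n,l)[:3]:
            m=x["pixels"]&(d>0); r,c=np.nonzero(m); P=deproj(n,r,c,d[m])
            print(n,l,round(x["conf"],2),np.round(x["point"]),m.sum(),np.median(P,0).round(3),P.min(0).round(3),P.max(0).round(3))
print(bot.get_obs()["time"], bot.camera_model("top"))
E
```

```text
pics
{'time': 0.0, 'q': array([6.61782570e+01, 5.01070829e+00, 1.00362092e+01, 9.51007045e+01,
       3.33774229e-04, 9.00011431e+01]), 'qd': array([-0.0062202 ,  0.00945247,  0.05878692,  0.00239834,  0.03632901,
        0.02522518]), 'joint_efforts': array([-2.00036018e-03, -5.20387530e+01,  4.64803183e+01,  1.61991088e-02,
        1.48387363e-05,  1.43624845e-05]), 'ee_pos': array([0.22204733, 0.5029358 , 0.23060256]), 'tcp_rot': array([-8.99996677e+01,  7.52035988e-02,  6.61771140e+01]), 'wrist_force': array([ 0.40021479, -0.75341124, -0.0182515 ]), 'torque': array([-0.00606966,  0.01385488,  0.01116591]), 'opening': 0.08514478372173816}
top wheel 0.67 [179. 272.] 6543 [ 0.552 -0.005  0.112] [ 0.444 -0.113  0.013] [0.668 0.101 0.154]
top wheel 0.21 [182. 269.] 6763 [ 0.553 -0.006  0.112] [ 0.436 -0.114  0.008] [0.686 0.113 0.154]
top mark 0.97 [177. 274.] 6487 [ 0.552 -0.005  0.113] [ 0.447 -0.113  0.105] [0.659 0.104 0.154]
top pointer 0.82 [182. 272.] 6656 [ 0.553 -0.006  0.112] [ 0.439 -0.123  0.008] [0.686 0.104 0.154]
top pin_a 0.95 [182. 268.] 6576 [ 0.552 -0.005  0.112] [ 
[... 1002 characters left out ...]
6]
scene peony 0.82 [182. 249.] 6312 [0.564 0.008 0.114] [ 0.376 -0.191  0.009] [0.662 0.106 0.156]
scene peony 0.3 [171. 146.] 748 [ 0.687 -0.236  0.044] [ 0.651 -0.26   0.013] [ 0.73  -0.181  0.066]
scene bowl 0.57 [172. 146.] 818 [ 0.685 -0.236  0.044] [ 0.629 -0.3    0.012] [ 0.73  -0.181  0.066]
scene bud 0.74 [314. 282.] 634 [0.703 0.246 0.059] [0.662 0.216 0.011] [0.724 0.267 0.078]
scene jar 0.6 [229. 371.] 851 [0.439 0.257 0.076] [0.373 0.205 0.011] [0.454 0.28  0.093]
0.9 {'fx': 363.03584971183756, 'fy': 363.03584971183756, 'cx': 255.24587765000567, 'cy': 183.28211554474657, 'rvec': array([ 2.20222354, -2.19129703,  0.03491845]), 'tvec': array([0.0270733 , 0.55204665, 0.95355745])}
```

```bash
python3 - <<'E'
import cv2
p=cv2.imread("pics/top0.png")[90:260,150:370]
cv2.imwrite("pics/top0c.png",cv2.resize(p,None,fx=3.5,fy=3.5,interpolation=cv2.INTER_CUBIC))
E
```

```text
(no output)
```

View pics/top0c.png

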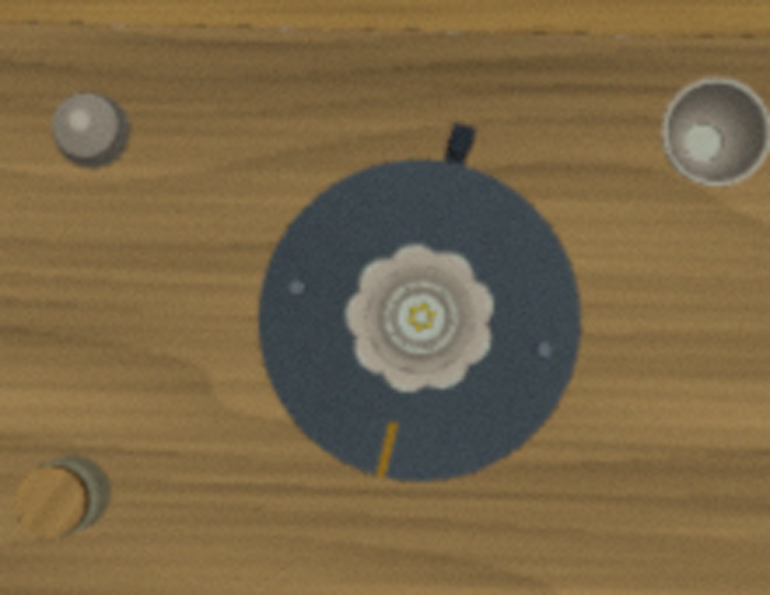

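```bash
cat >> h.py <<'E'
def xy(name,r,c,z):
    r=np.atleast_1d(r);c=np.atleast_1d(c)
    a=deproj(name,r,c,np.full(len(r),.5));m=bot.camera_model(name);R=cv2.Rodrigues(np.array(m["rvec"],float))[0]
    o=-R.T@np.array(m["tvec"],float).ravel(); d=a-o; return o+d*((z-o[2])/d[:,2])[:,None]
def polar(p,C,zt):
    rr,cc=np.mgrid[:384,:512]; P=xy("top",rr.ravel(),cc.ravel(),zt)[:,:2]-C
    return np.hypot(*P.T).reshape(384,512),np.arctan2(P[:,1],P[:,0]).reshape(384,512)
def mark_angle(p,C,zt):
    rho,th=polar(p,C,zt); h=cv2.cvtColor(p,cv2.COLOR_RGB2HSV)
    m=(rho>.07)&(rho<.106)&(h[...,0]>8)&(h[...,0]<32)&(h[...,1]>110)
    return np.degrees(np.angle(np.exp(1j*th[m]).mean())) if m.sum()>5 else np.nan, m.sum()
E
python3 - <<'E'
from h import *
p=cv2.imread("pics/top0.png")[:,:,::-1].copy(); d=np.load("top_d.npy")
h=cv2.cvtColor(p,cv2.COLOR_RGB2HSV)
rr,cc=np.mgrid[:384,:512]; P=deproj("top",rr.ravel(),cc.ravel(),d.ravel()).reshape(384,512,3)
R0=np.hypot(P[...,0]-.553,P[...,1]+.005)
ring=(R0>.06)&(R0<.105)&(d>0); zt=np.median(P[ring][:,2]); print("zt",zt,P[ring][:,2].std())
m=((np.abs(P[...,2]-zt)<.02)&(R0<.13)&(d>0)).astype(np.uint8)
dark=((h[...,0]>85)&(h[...,0]<130)&(h[...,2]<110)&(R0<.15)).astype(np.uint8)
blue=cv2.morphologyEx(dark,cv2.MORPH_OPEN,np.ones((15,15),np.uint8)); blue=cv2.morphologyEx(blue,cv2.MORPH_CLOSE,np.ones((25,25),np.uint8))
for k in(m,blue):
    k=cv2.morphologyEx(k,cv2.MORPH_OPEN,cv2.getStructuringElement(2,(21,21)))
    ct=max(cv2.findContours(k,0,1)[0],key=cv2.contourArea); e=cv2.fitEllipse(cv2.convexHull(ct)); print(e, xy("top",e[0][1],e[0][0],zt), e[1][0]/363)
    C=xy("top",e[0][1],e[0][0],zt)[0,:2]
    print(mark_angle(p,C,zt))
    rho,th=polar(p,C,zt); q=(rho>.114)&(rho<.14)&(h[...,2]<60)&(np.abs(th)<.6)
    print("ptr",q.sum(),np.degrees(th[q].mean()),rho[q].max(),P[q].mean(0))
for r,c in((90+287/3.5,150+297/3.5),(90+349/3.5,150+545/3.5)):
    v=xy("top",r,c,zt+.016)[0]; print(v,np.hypot(*(v[:2]-C)),np.degrees(np.arctan2(*(v[:2]-C)[::-1])))
E
```

```text
zt 0.11203572559552905 0.0020307846696091063
((269.7991027832031, 195.367919921875), (58.66225051879883, 87.99052429199219), 90.62765502929688) [[ 0.51925966 -0.00578868  0.11203573]] 0.161603995919556
(np.float64(-178.33637973625196), np.int64(1064))<stdin>:16: RuntimeWarning: Mean of empty slice.
  ret = ret.dtype.type(ret / rcount)
Traceback (most recent call last):
ValueError: zero-size array to reduction operation maximum which has no identity
```

```bash
python3 - <<'E'
from h import *
p=cv2.imread("pics/top0.png")[:,:,::-1].copy(); h=cv2.cvtColor(p,cv2.COLOR_RGB2HSV); zt=.112
f=p.astype(int); k=((f[...,2]>f[...,0]+3)).astype(np.uint8)
k=cv2.morphologyEx(k,cv2.MORPH_OPEN,cv2.getStructuringElement(2,(9,9)))
ct=max(cv2.findContours(k,0,1)[0],key=cv2.contourArea); e=cv2.fitEllipse(cv2.convexHull(ct)); C=xy("top",e[0][1],e[0][0],zt)[0,:2]
print(e,C,(sum(e[1])/2+1)*(.9536-zt)/363)
print(mark_angle(p,C,zt))
rho,th=polar(p,C,zt); q=(rho>.114)&(rho<.14)&(h[...,2]<70)&(np.abs(th)<.6)
print("ptr",q.sum(),np.degrees(th[q].mean()) if q.any() else 0)
for r,c in((90+287/3.5,150+297/3.5),(90+349/3.5,150+545/3.5)):
    v=xy("top",r,c,zt+.016)[0]; print(v,np.hypot(*(v[:2]-C)),np.degrees(np.arctan2(*(v[:2]-C)[::-1])))
E
```

```text
((269.3436584472656, 180.992919921875), (90.25257110595703, 90.53333282470703), 144.96002197265625) [ 0.55344649 -0.0045857 ] 0.21189065667775053
(np.float64(166.39977849684692), np.int64(40))
ptr 56 -12.679506361138749
[0.57337839 0.07664422 0.128     ] 0.08363958870089583 76.21335718860439
[ 0.53274258 -0.08894849  0.128     ] 0.08686617126678861 -103.7887376230257
```

```bash
python3 -m jog '[[1,0.7,-1.4,0,0,0,0],[1,1.5,-3.0,0,0,0,0],[1,2.4,-4.7,0,0,0,0],[1,3.2,-6.4,0,0,0,0],[1,4.0,-8.0,0,0,0,0]]' 40; python3 -m jog '[[1,0.8,-1.7,0,0,0,0],[1,1.6,-3.4,0,0,0,0],[1,2.4,-5.0,0,0,0,0],[1,3.2,-6.6,0,0,0,0],[1,4.0,-8.2,0,0,0,0]]'
```

```text
time: 1.4
ee_pos: [0.3225, 0.3014, 0.2314]
tcp_rot: [-90.0, -0.0, 66.2]
wrist_force: [0.7, 0.0, 0.4]
opening: 0.0125
time: 1.9
ee_pos: [0.4226, 0.0963, 0.2316]
tcp_rot: [-90.0, -0.0, 66.2]
wrist_force: [0.7, 0.0, -0.3]
opening: -0.0
```

```bash
python3 -m jog '[[1,0.8,-1.3,0,0,0,0],[1,1.4,-2.4,-0.6,0,0,0],[1,1.4,-2.4,-2.3,0,0,0],[1,1.4,-2.4,-4.0,0,0,0],[1,1.4,-2.4,-4.4,0,0,0]]'
python3 - <<'E'
from h import *
p,d=bot.camera("scene"); cv2.imwrite("pics/s1.png",cv2.resize(p[100:270,130:400,::-1],None,fx=2.8,fy=2.8))
print(bot.get_obs()["ee_pos"])
E
```

```text
time: 2.4
ee_pos: [0.455, 0.0376, 0.1171]
tcp_rot: [-89.7, 0.2, 66.1]
wrist_force: [-0.3, 0.2, -0.3]
opening: 0.0001
[0.45533036 0.03788863 0.11802644]
```

View pics/s1.png

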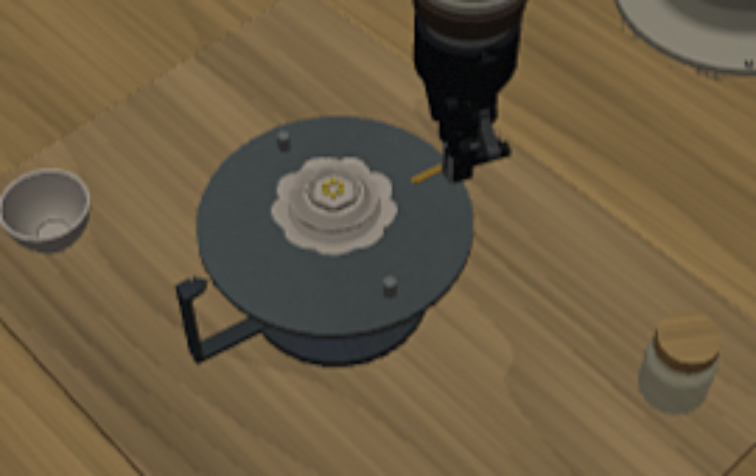

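```bash
python3 -m jog '[[1,0.3,0.5,0.0,0,0,0],[1,0.4,0.6,0,0,0,0],[1,0.4,0.6,0,0,0,0],[1,0.4,0.6,-0.1,0,0,0],[1,0.4,0.6,-0.1,0,0,0]]'; python3 -m jog '[[1,0,0,-0.06,0,0,0],[1,0,0,-0.06,0,0,0],[1,0,0,-0.12,0,0,0],[1,0,0,-0.12,0,0,0]]'
```

```text
time: 2.95
ee_pos: [0.4673, 0.0532, 0.1191]
tcp_rot: [-90.0, -0.0, 66.2]
wrist_force: [0.4, -0.3, -0.8]
opening: -0.0002
time: 3.35
ee_pos: [0.467, 0.0531, 0.1156]
tcp_rot: [-90.0, 0.0, 66.2]
wrist_force: [0.4, 0.4, 0.0]
opening: 0.0001
```

```bash
python3 -m jog '[[1,0,0,-0.06,0,0,0],[1,0,0,-0.06,0,0,0],[1,0,0,-0.12,0,0,0],[1,0,0,-0.12,0,0,0]]';python3 -m jog '[[1,0,0,-0.06,0,0,0],[1,0,0,-0.06,0,0,0]]';python3 -m jog '[[1,0,0,-0.06,0,0,0],[1,0,0,-0.06,0,0,0]]'
```

```text
time: 3.75
ee_pos: [0.4671, 0.0531, 0.1126]
tcp_rot: [-90.0, 0.0, 66.2]
wrist_force: [-0.2, -0.2, -0.1]
opening: 0.0003
time: 3.95
ee_pos: [0.4674, 0.0534, 0.112]
tcp_rot: [-90.0, -0.1, 66.2]
wrist_force: [-1.3, 0.5, 5.4]
opening: 0.0002
time: 4.15
ee_pos: [0.4677, 0.0538, 0.112]
tcp_rot: [-90.1, -0.2, 66.2]
wrist_force: [-4.8, 4.1, 16.7]
opening: 0.0003
```

```bash
python3 -m jog '[[1,0,0,1.2,0,0,0],[1,0.8,0.4,1.2,0,0,0],[1,2.0,0.9,1.2,0,0,0],[1,3.0,1.3,1.2,0,0,0],[1,3.0,1.3,1.2,0,0,0]]'; python3 -m jog '[[1,0,0,-0.4,0,0,0],[1,0,0,-0.8,0,0,0],[1,0,0,-0.8,0,0,0]]'
python3 - <<'E'
from h import *
p,d=bot.camera("top"); C=np.array([.5533,-.0055]); print(mark_angle(p,C,.112),bot.get_obs()["ee_pos"],bot.get_obs()["time"])
cv2.imwrite("pics/t2.png",cv2.resize(p[90:260,150:370,::-1],None,fx=3.5,fy=3.5))
E
```

```text
time: 4.65
ee_pos: [0.5441, 0.0866, 0.1388]
tcp_rot: [-90.0, -0.0, 66.2]
wrist_force: [-1.0, -1.3, -0.8]
opening: 0.0001
time: 4.95
ee_pos: [0.5407, 0.0852, 0.1178]
tcp_rot: [-89.9, 0.1, 66.2]
wrist_force: [-0.4, -0.3, -0.3]
opening: -0.0001
(np.float64(114.03537397080223), np.int64(76)) [0.54101834 0.08527962 0.11878741] 5.0
```

View pics/t2.png

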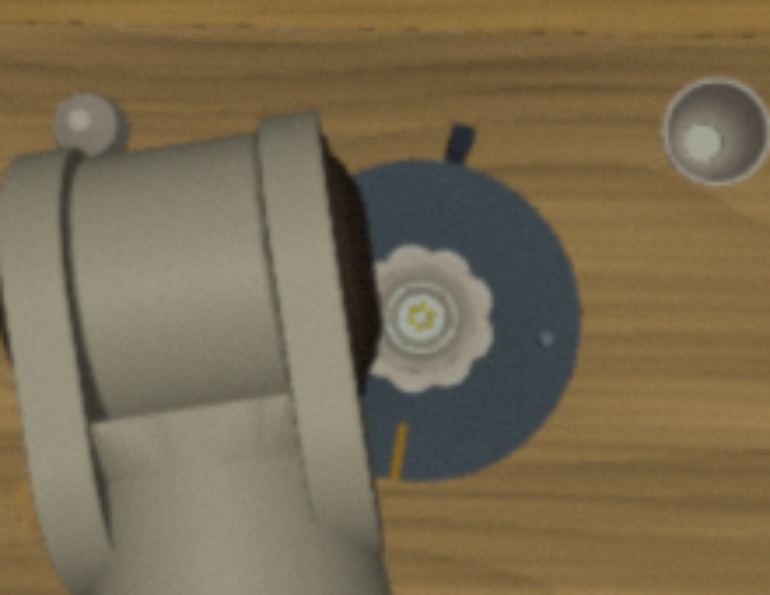

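```bash
cat > t.py <<'E'
from h import *
rr,cc=np.mgrid[:384,:512]; G={}
for n,C in(("top",(.5533,-.0055)),("scene",(.5533,-.0055))):
    P=xy(n,rr.ravel(),cc.ravel(),.112)[:,:2]-np.array(C); G[n]=(np.hypot(*P.T).reshape(384,512),np.arctan2(P[:,1],P[:,0]).reshape(384,512))
def ang(p,n):
    rho,th=G[n]; h=cv2.cvtColor(p,cv2.COLOR_RGB2HSV).astype(int)
    m=((rho>.066)&(rho<.108)&(h[...,0]>10)&(h[...,0]<30)&(h[...,1]>150)&(h[...,2]>80)).astype(np.uint8)
    k,l,s,_=cv2.connectedComponentsWithStats(m,connectivity=8)
    if k<2: return np.nan,0
    i=1+s[1:,4].argmax(); q=l==i; return round(float(np.degrees(np.angle(np.exp(1j*th[q]).mean()))),2),int(s[i,4])
E
python3 - <<'E'
from t import *
p,d=bot.camera("top"); print(ang(p,"top"),ang(cv2.imread("pics/top0.png")[:,:,::-1].copy(),"top"),ang(cv2.imread("pics/scene0.png")[:,:,::-1].copy(),"scene"))
s,d=bot.camera("scene"); print(ang(s,"scene"))
# scene: circle & pointer check
f=s.astype(int); k=(f[...,2]>f[...,0]+3).astype(np.uint8); 
rho,th=G["scene"]; print("rim radius by sector", [round(float(rho[(k>0)&(rho<.125)&(abs(np.degrees(th)-a)<4)].max()),4) for a in(-160,-100,-60,30,60,90,120,150)])
c=s.copy(); c[(abs(rho-.110)<.0012)]=(255,0,0)
c[(abs(np.degrees(th)+12.7)<.4)&(rho<.14)&(rho>.06)]=(0,255,0)
cv2.imwrite("pics/s3.png",cv2.resize(c[100:270,130:400,::-1],None,fx=2.8,fy=2.8))
E
```

```text
(171.12, 31) (165.66, 31) (166.83, 25)
(nan, 0)
rim radius by sector [0.1043, 0.1066, 0.1073, 0.1249, 0.1248, 0.1111, 0.1165, 0.1121]
```

View pics/s3.png

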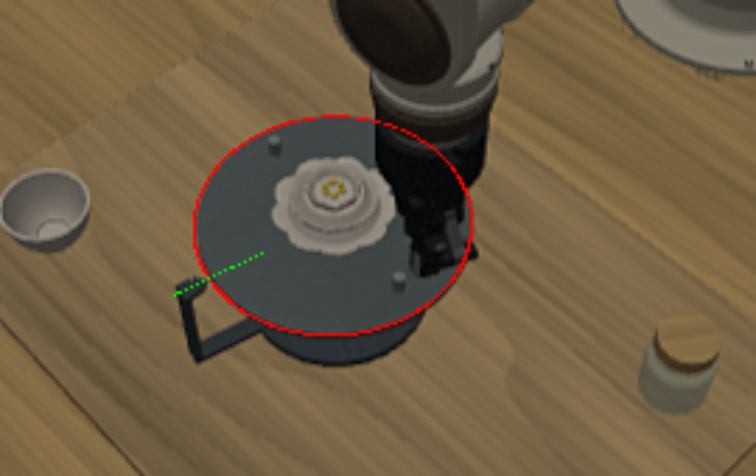

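```bash
python3 -m jog '[[1,0.16,-0.01,0,0,0,0],[1,0.39,-0.05,0,0,0,0],[1,0.71,-0.12,0,0,0,0],[1,1.05,-0.22,0,0,0,0],[1,1.39,-0.36,0,0,0,0]]'; python3 -m jog '[[1,0.31,-0.17,0,0,0,0],[1,0.31,-0.17,0.1,0,0,0],[1,0.1,-0.1,0.8,0,0,0],[1,-0.4,0.2,1.6,0,0,0],[1,-1.5,0.2,1.6,0,0,0]]'
python3 - <<'E'
from t import *
for n in("scene","top","scene","top"):
    t=bot.get_obs()["time"]; p,d=bot.camera(n); print(n,t,ang(p,n))
E
```

```text
time: 5.6
ee_pos: [0.5779, 0.0764, 0.1197]
tcp_rot: [-90.0, 0.0, 66.2]
wrist_force: [-0.3, -0.2, 0.0]
opening: 0.0002
time: 6.1
ee_pos: [0.5407, 0.0822, 0.1622]
tcp_rot: [-90.2, -0.1, 66.2]
wrist_force: [-1.3, -0.7, 0.8]
opening: 0.0003
scene 6.1 (123.3, 21)
top 6.15 (nan, 0)
scene 6.2 (117.9, 32)
top 6.25 (nan, 0)
```

```bash
python3 -m jog '[[1,-0.8,-0.4,0,0,0,0],[1,-1.8,-0.9,0,0,0,0],[1,-2.8,-1.4,0,0,0,0],[1,-3.3,-1.74,0,0,0,0],[1,-3.3,-1.74,-0.3,0,0,0]]';  python3 -m jog '[[1,0,0,-0.4,0,0,0],[1,0,0,-0.8,0,0,0],[1,0,0,-1.1,0,0,0],[1,0,0,-1.2,0,0,0],[1,0,0,-1.24,0,0,0]]'
python3 - <<'E'
from t import *
for i in range(2):
  for n in("scene","top"):
    t=bot.get_obs()["time"]; p,d=bot.camera(n); print(n,t,ang(p,n))
print(bot.get_obs()["ee_pos"])
E
```

```text
time: 6.8
ee_pos: [0.4569, 0.0374, 0.1531]
tcp_rot: [-90.1, -0.0, 66.1]
wrist_force: [0.8, -0.2, 0.8]
opening: 0.0
time: 7.3
ee_pos: [0.4569, 0.0383, 0.1206]
tcp_rot: [-89.9, 0.0, 66.2]
wrist_force: [-1.0, -0.4, 0.1]
opening: -0.0001
scene 7.3 (58.94, 34)
top 7.35 (55.24, 29)
scene 7.4 (53.76, 35)
top 7.45 (50.39, 27)
[0.45713724 0.03820037 0.12163427]
```

```bash
cat > s.py <<'E'
from t import *
f=open("log.txt","a")
for n in("top","scene"):
    t=bot.get_obs()["time"]; p,d=bot.camera(n); a=ang(p,n); print(n,round(t,3),a); f.write(f"{n} {t} {a[0]}\n")
E
for i in 1 2 3; do python3 -m jog '[[1,0,0,0,0,0,0],[1,0,0,0,0,0,0],[1,0,0,0,0,0,0],[1,0,0,0,0,0,0],[1,0,0,0,0,0,0]]' >/dev/null; python3 s.py; done
```

```text
top 8.0 (23.93, 27)
scene 8.05 (21.56, 34)
top 8.6 (-3.28, 29)
scene 8.65 (-6.51, 34)
top 9.2 (-29.03, 30)
scene 9.25 (-32.7, 31)
```

```bash

for i in 1 2 3 4; do python3 -m jog '[[1,0,0,0,0,0,0],[1,0,0,0,0,0,0],[1,0,0,0,0,0,0],[1,0,0,0,0,0,0],[1,0,0,0,0,0,0]]' | grep -E "ee_pos|wrist"; python3 s.py; done
```

```text
ee_pos: [0.4569, 0.0381, 0.1213]
wrist_force: [0.3, 0.3, -0.2]
top 9.8 (-53.12, 30)
scene 9.85 (-57.04, 29)
ee_pos: [0.4569, 0.0381, 0.1213]
wrist_force: [0.7, 0.2, 0.8]
top 10.4 (-75.89, 28)
scene 10.45 (-79.64, 27)
ee_pos: [0.4569, 0.0381, 0.1213]
wrist_force: [0.9, -0.2, -0.6]
top 11.0 (-97.16, 30)
scene 11.05 (-100.54, 27)
ee_pos: [0.4569, 0.0381, 0.1213]
wrist_force: [0.7, -0.4, 0.1]
top 11.6 (-116.88, 32)
scene 11.65 (-119.86, 23)
```

```bash

for i in 1 2 3 4; do python3 -m jog '[[1,0,0,0,0,0,0],[1,0,0,0,0,0,0],[1,0,0,0,0,0,0],[1,0,0,0,0,0,0],[1,0,0,0,0,0,0]]' | grep -E "time"; done; python3 s.py
python3 -m jog '[[1,0,0,-0.2,0,0,0],[1,0,0,-0.36,0,0,0],[1,0,0,-0.4,0,0,0],[1,0,0,-0.4,0,0,0],[1,0,0,-0.4,0,0,0]]';python3 s.py; python3 s.py
```

```text
time: 12.2
time: 12.7
time: 13.2
time: 13.7
top 13.7 (nan, 0)
scene 13.75 (-175.45, 26)
time: 14.3
ee_pos: [0.457, 0.0384, 0.112]
tcp_rot: [-90.0, -0.1, 66.2]
wrist_force: [-2.9, 0.9, 9.4]
opening: 0.0001
top 14.3 (nan, 0)
scene 14.35 (178.82, 24)
top 14.4 (nan, 0)
scene 14.45 (178.82, 24)
```

```bash
python3 -m jog '[[1,0,0,1.2,0,0,0],[1,0.8,0.5,1.2,0,0,0],[1,1.9,1.3,1.2,0,0,0],[1,2.86,1.9,1.2,0,0,0],[1,2.86,1.9,1.2,0,0,0]]'; python3 -m jog '[[1,0,0,-0.4,0,0,0],[1,0,0,-0.8,0,0,0],[1,0,0,-0.85,0,0,0]]'; python3 s.py; python3 s.py
```

```text
time: 15.0
ee_pos: [0.5301, 0.087, 0.14]
tcp_rot: [-90.0, 0.0, 66.2]
wrist_force: [-0.3, -0.3, -0.4]
opening: 0.0003
time: 15.3
ee_pos: [0.527, 0.085, 0.1181]
tcp_rot: [-89.9, 0.1, 66.1]
wrist_force: [-0.2, -0.1, -0.5]
opening: 0.0002
top 15.3 (179.72, 32)
scene 15.35 (nan, 0)
top 15.4 (179.55, 35)
scene 15.45 (nan, 0)
```

```bash
python3 -m jog '[[1,0.14,0,0,0,0,0],[1,0.34,-0.02,0,0,0,0],[1,0.6,-0.06,0,0,0,0],[1,0.88,-0.12,0,0,0,0],[1,1.16,-0.2,0,0,0,0]]'; python3 -m jog '[[1,0.27,-0.11,0,0,0,0],[1,0.53,-0.24,0,0,0,0],[1,0.53,-0.24,0.1,0,0,0],[1,0.3,-0.1,0.8,0,0,0],[1,-0.4,0,1.6,0,0,0]]'; python3 s.py; python3 s.py
```

```text
time: 16.0
ee_pos: [0.5582, 0.0805, 0.12]
tcp_rot: [-90.0, -0.0, 66.2]
wrist_force: [0.4, 0.5, -0.2]
opening: -0.0001
time: 16.5
ee_pos: [0.5473, 0.0805, 0.1595]
tcp_rot: [-89.9, 0.1, 66.1]
wrist_force: [-0.5, 0.7, -0.1]
opening: 0.0002
top 16.5 (nan, 0)
scene 16.55 (nan, 0)
top 16.6 (nan, 0)
scene 16.65 (132.79, 4)
```

```bash
python3 -m jog '[[1,-1.0,-0.4,0,0,0,0],[1,-2.2,-1.0,0,0,0,0],[1,-3.2,-1.5,0,0,0,0],[1,-3.6,-1.7,0,0,0,0],[1,-3.6,-1.7,-0.3,0,0,0]]';  python3 -m jog '[[1,0,0,-0.4,0,0,0],[1,0,0,-0.8,0,0,0],[1,0,0,-1.1,0,0,0],[1,0,0,-1.2,0,0,0],[1,0,0,-1.26,0,0,0]]'
python3 s.py;python3 s.py;python3 -m jog '[[1,0,0,0,0,0,0],[1,0,0,0,0,0,0],[1,0,0,0,0,0,0],[1,0,0,0,0,0,0],[1,0,0,0,0,0,0]]'; python3 s.py
```

```text
time: 17.2
ee_pos: [0.4575, 0.0377, 0.1529]
tcp_rot: [-90.1, -0.0, 66.1]
wrist_force: [0.4, -0.0, 0.8]
opening: 0.0
time: 17.7
ee_pos: [0.4574, 0.0383, 0.1204]
tcp_rot: [-90.0, 0.0, 66.2]
wrist_force: [0.0, -0.1, 0.9]
opening: 0.0001
top 17.7 (84.0, 30)
scene 17.75 (83.6, 35)
top 17.8 (79.7, 29)
scene 17.85 (79.22, 35)
time: 18.4
ee_pos: [0.4574, 0.0381, 0.1211]
tcp_rot: [-90.0, -0.0, 66.2]
wrist_force: [0.4, 0.6, 0.7]
opening: 0.0003
top 18.4 (55.14, 29)
scene 18.45 (54.27, 36)
```

```bash
python3 -m jog '[[1,0,0,0,0,0,0],[1,0,0,0,0,0,0],[1,0,0,0,0,0,0],[1,0,0,0,0,0,0],[1,0,0,0,0,0,0]]' >/dev/null; python3 s.py;python3 -m jog '[[1,0,0,0,0,0,0],[1,0,0,0,0,0,0],[1,0,0,0,0,0,0]]'|head -1; python3 s.py
```

```text
top 19.0 (32.23, 29)
scene 19.05 (30.62, 36)
time: 19.4
top 19.4 (17.61, 28)
scene 19.45 (15.8, 36)
```

```bash
python3 -m jog '[[1,0,0,0,0,0,0],[1,0,0,0,0,0,0],[1,0,0,0,0,0,0],[1,0,0,0,0,0,0],[1,0,0,0,0,0,0]]' |head -1; python3 -m jog '[[1,0,0,-0.06,0,0,0],[1,0,0,-0.23,0,0,0],[1,0,0,-0.38,0,0,0],[1,0,0,-0.4,0,0,0],[1,0,0,-0.4,0,0,0]]'; python3 s.py;python3 s.py
python3 - <<'E'
from t import *
p,d=bot.camera("top"); print(bot.get_obs()["wrist_force"]); cv2.imwrite("pics/t4.png",cv2.resize(p[110:210,200:330,::-1],None,fx=5,fy=5,interpolation=cv2.INTER_CUBIC))
E
```

```text
time: 20.0
time: 20.5
ee_pos: [0.4576, 0.0384, 0.112]
tcp_rot: [-90.1, -0.1, 66.2]
wrist_force: [-3.5, 1.6, 10.9]
opening: -0.0
top 20.5 (-12.3, 29)
scene 20.55 (-13.62, 34)
top 20.6 (-12.3, 29)
scene 20.65 (-13.68, 33)
[-2.91173718  2.0044133  10.1640356 ]
```

View pics/t4.png

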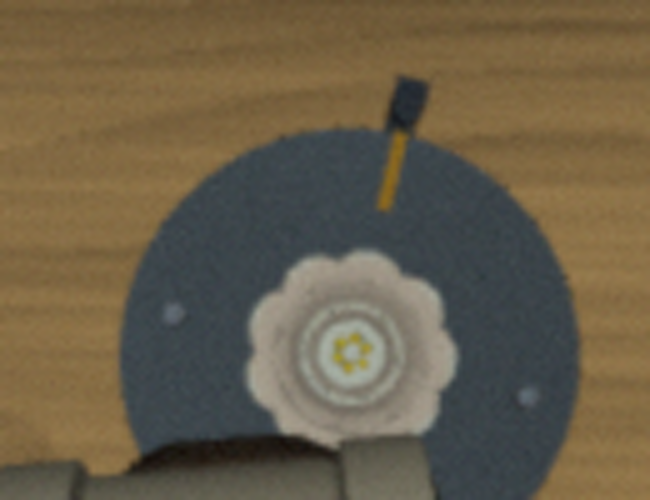

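The picture shows the mark (400,133) meeting the pointer tip (400,128). The wheel is still and the fingertip presses with about 10 N. One more short hold, then I hand the job in.

```bash
python3 -m jog '[[1,0,0,0,0,0,0],[1,0,0,0,0,0,0],[1,0,0,0,0,0,0]]'; python3 s.py; python3 -c "
from workcell import bot
print(bot.job_done())"
```

```text
time: 21.05
ee_pos: [0.4576, 0.0384, 0.112]
tcp_rot: [-90.1, -0.1, 66.2]
wrist_force: [-3.3, 1.5, 9.4]
opening: -0.0003
top 21.05 (-12.24, 30)
scene 21.1 (-13.68, 33)
the job is handed in; nothing more can be done
None
```

The wheel is at rest with its mark at the pointer and the closed fingertip holding it. The job was handed in at about 21 s.

**How it went**
- **First flick:** I pushed pin_b clockwise. The wheel ran free, and its mark passed the pointer at about 0.77 rad/s. It went on round the far side at over 0.5 rad/s with nothing touching the wheel.
- **Second flick:** The wheel slowed faster than stated, at about 4 deg/s² (half speed within roughly 6 s). It would have stalled before coming round again, so I stopped it by fingertip on the far side. I then flicked pin_b again, a little slower.
- **Brake:** I pressed on the outer ring, timed from the camera angles, so that it stopped with the mark at the pointer.

**Last checks**
- **Mark position:** The top camera put the mark at -12.3°, against -12.7° for the pointer. The scene camera read -13.7°. They disagree by 1.4°, which is under 3 mm at the rim and inside the 10 mm limit.
- **At rest:** The readings stayed within 0.1° over 0.5 s.
- **Fingertip force:** The wrist sensor read about 9.4 N upward.
- **Peony, bowl, bud and jar:** The arm was kept clear of all of them, and they looked in place in every picture that showed them. I did not measure them again at the end.

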